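# Return a guarded pump drive to service

## Robot

A 7-joint arm with a two-finger parallel gripper is mounted at the origin on the work surface. World frame = base frame: x ahead of the robot, y to its left, z up, the work surface at z = 0. Lengths are in m, angles in rad, forces in N, time in s.
With the tool pointing down it reaches from about 0.425 to 0.925 m from the base axis. Payload 6.8 kg.
Tool frame: the origin (TCP) lies midway between the tips of the shut fingers; the grasp point (between the pads) lies 19 mm behind it; z points along the fingers, y is the direction in which the jaws open and shut (so a half turn about z gives the same grasp; the last joint's range is limited). The gripper opens to 85 mm and grips with 20 to 120 N. Pads are 22 mm wide; open, the fingers measure 114 mm over their backs; the gripper's body (76 mm by 85 mm) begins 54 mm behind the grasp point. The pads swing forward as they close: fully open they stand 13 mm farther back than shut.
Start: joints at [1.202, 0.477, 0.022, 1.555, -0.011, 1.109, -0.083], TCP at [0.174, -0.652, 0.231] pointing down, gripper open.
Joint ranges: [-2.96, 2.96], [-0.34, 2.1], [-1.41, 1.46], [0.24, 2.44], [-1.37, 4.51], [0.17, 1.92], [-2.96, 2.96]. Speed limits (rad/s): [2.39, 2.39, 3.14, 3.14, 3.14, 3.14, 3.14].

## Interface

Orientations are given as a unit quaternion [w, x, y, z].
In Python, from station import status, eyes, workorder gives the robot as it stands. The module is installed in compiled form; this text tells all that it offers.
- The arm moves only by the shell command python3 -m jog 'ROWS' [FORCE]. ROWS is text: rows parted by semicolons, each of 7 numbers parted by spaces: the shift along the tool's x, y, z in m, then the turn, a rotation vector about the tool's x, y, z in degrees, then the finger opening in m, from 0 to 0.0854. In form: dx dy dz rx ry rz jaw; .... A call has 1 to 5 rows; each row is the pose to reach, as a shift and turn from the pose commanded when the call began, along the tool's axes at that moment; what a row does not reach only later rows make up. A row lasts 1/10 s, in which the tool goes at most 50 mm and 8.59 degrees, less where a joint would pass 70% of its speed; a pose out of reach is approached as far as the arm can. A call with a gripper value outside its range is refused whole. The fingers move at their own pace and stop on an object; FORCE is the grip in N (left out, the last holds). Time passes only in rows, so rows that repeat a pose let the fingers close. It gives the time, the measured TCP pose, the force and the opening at its end, in the units of the state.
- status.get_obs(): the state, without advancing time (a new reading comes with each control period).
- eyes.read_camera(name): name is "scene" or "top" or "wrist"; returns a dict with "image" (480x640x3 uint8, red, green, blue), "intrinsics" (3x3 intrinsics, pixels), "position" and "orientation" of the camera in the world. Camera axes: x right, y up, looking along -z (the intrinsics and any distortion apply to the point x, -y, -z); pixel columns grow to the right and rows downward; lengths in m; the calibration is good to about 2 mm. A picture is of the moment at which its call begins. There is no depth.
- workorder.hand_in(): hands the job in, once; it reports no verdict.
The state is a dict: "t": time; "q": joint angles; "joint_vel": joint speeds; "joint_torque": joint torques, N m; "eef_pos": TCP position; "tool_rot": TCP orientation; "contact_force": force on the tool from outside, world axes, zero at the start; "torque": the same for the moment, N m; "gripper_width": opening from 0.0 (shut) to 1.0 (fully open).
Only numpy, scipy, OpenCV 4.12 (cv2) and the standard library are available. Lean on these libraries where they do the work, as an engineer would, in place of code of your own. Each camera call takes 0.05 s, during which the arm holds its last target.

## Task

A spanner was left inside the green pump drive. Slide its clear yellow-edged guard fully open, take the spanner out and lay it (do not drop it) flat in the tin tray beside the other spanner, then slide the guard fully shut, and only then throw the red-tipped lever all the way over, away from the robot. Leave the tray, the other spanner, the jars and the canister where they are.

Things in the scene. Friction and masses are not known exactly. Their poses are not given: they have to be found in the camera images.
- housing: Green steel drive housing, fixed, upright; stands left or right of the tray, turned a little. Origin: on the shelf under the centre of its open-topped bay; its x points away from the robot, y to the left along the guard's track. Walls 70 mm high, x +-115 mm; guide rails at x = +-116 mm reach 82 mm high.
- bay_floor (a point): Centre of the bay's dark floor, 30 mm above the housing's origin. The bay is 210 mm (x) by 170 mm (y) inside. A coupling shaft along y at x = +75 mm is up to 36 mm thick (top 68 mm above the shelf); from x = -105 to +55 mm the bay holds only the forgotten spanner.
- motor_top (a point): Centre of the top of the closed motor half, 70 mm above the shelf, at housing y = -175 mm; the block is 230 mm (x) by 170 mm (y). The open guard lies over it.
- guard (a joint): Travel of the clear sliding guard, m: 0 = fully shut over the bay, 0.16 = fully open over the motor half (stops at both ends). Opens along the housing's -y; 2 N plus drag (12 N per m/s) moves it, it stays where left. Plate 218 x 180 x 6 mm, yellow edges, top 78 mm above the shelf; when shut it is centred on the housing's origin. Starts up to 30 mm open.
- guard_grip (a point): Point to grip on the guard's black upright handle: 6 mm below its top, in the middle. The handle is a fin 70 mm long along the housing's x, 14 mm thick along the housing's y, standing 36 mm above the plate (top 114 mm above the shelf), at the plate's centre. Moves with the guard; axes as the housing's.
- lever (a joint): Angle in rad of the switch lever: 0 = off, leaning 0.5 rad to the housing's -x (towards the robot); 1.0 = on, leaning 0.5 rad to +x (stop). Hinge along the housing's y; stays where left, under 2 N at the tip moves it. Starts at 0 to 0.1.
- lever_hinge (a point): The lever's hinge, at housing x = 0, y = +130 mm, 67 mm above the shelf, on a grey base 70 x 50 mm (top 70 mm above the shelf) upon a grey pedestal 100 x 70 mm, 45 mm high.
- lever_tip (a point): Centre of the lever's red ball, 26 mm in diameter, at the end of a 10 mm steel rod, 80 mm from the hinge. Moves with the lever, in the plane of the housing's x and z.
- spanner: Forgotten steel spanner in the bay: 120 mm long, 10 mm thick, 90 g nominal, handle 14 mm wide, heads 25 mm wide; ring head at +x, open jaw at -x. Origin: under the middle of the handle, on its underside; x along the handle, z up. Lies flat on the bay floor, roughly along the housing's y.
- spanner_ring (a point): Centre of the forgotten spanner's ring head, mid thickness, 47 mm from the middle (its +x).
- spanner_jaw (a point): Centre of the forgotten spanner's open jaw, mid thickness, 47 mm from the middle (its -x).
- tray: Loose galvanised tin tray, 240 mm (x) by 160 mm (y), 28 mm high, walls and floor 4 mm thick, about 0.9 kg. Origin: centre of its underside, x along its long side. The half with y below +10 mm is empty.
- tray_spanner: Larger steel spanner lying in the tray along the tray's x, near tray y = +45 mm: 180 mm long, 10 mm thick, handle 16 mm, heads 29 mm wide. Origin under its middle. Stays in the tray.
- tray_spanner_ring (a point): Centre of the larger spanner's ring head, 76 mm from its middle.
- tray_spanner_jaw (a point): Centre of the larger spanner's jaw, 76 mm from its middle.
- jar_a: Empty lidded glass jar, 72 mm in diameter, 105 mm high, origin at centre of its underside. Leave alone.
- jar_b: Second such jar, 72 mm in diameter, 105 mm high, origin at centre of its underside. Leave alone.
- canister: Red plastic canister, 110 x 170 mm, 224 mm high with handle, origin at centre of its underside. Leave alone.
Things that resemble listed ones, but are neither listed nor needed, are in the scene too. What is shaped like the tray_spanner but brown or purple is not meant.

How it is judged:
By the outcome, as a careful person would: the job done as asked, in the order asked, and still so for the second after the job is handed in, with the robot touching nothing.
It also fails if it takes over 72 s, if anything falls off the work surface, if the arm or the gripper's body presses on something with over 40 N, if the wrist force passes 120 N, or if a joint passes its speed limit or range.

## Working session

There is one attempt and no reset: what is moved stays moved. The work goes in short steps, Python scripts to look and compute and a shell command to move; the robot and the scene stay as the last step left them, time stands still between calls to the robot, and variables do not carry over. Pictures are saved under pics/ and viewed, and the job is handed in when it is done.

```bash
mkdir -p pics; ls; python3 - <<'E'
from station import status, eyes
import cv2
print(status.get_obs())
for n in ["scene","top","wrist"]:
    r=eyes.read_camera(n); cv2.imwrite(f"pics/{n}0.png",r["image"][:,:,::-1])
    print(n,{k:(v.tolist() if hasattr(v,'tolist') else v) for k,v in r.items() if k!="image"})
E
```

```text
pics
{'t': 0.0, 'q': array([ 1.20189596,  0.4777922 ,  0.02236346,  1.55645907, -0.01148108,
        1.1092853 , -0.08307876]), 'joint_vel': array([-8.70570692e-04,  4.50500949e-05, -1.44733417e-03,  9.93928184e-04,
       -8.54869657e-04,  1.36745597e-03,  4.33902173e-04]), 'joint_torque': array([-2.38246082e-05, -5.96458054e+01,  1.60772435e+00, -2.81195140e+01,
        1.24096207e-02,  9.10982693e-03, -7.42205742e-06]), 'eef_pos': array([ 0.17386507, -0.65161257,  0.23032826]), 'tool_rot': array([-8.85834384e-04,  9.91507570e-01,  1.30045818e-01, -1.98129907e-04]), 'contact_force': array([-0.82770776,  1.10718662, -0.08931753]), 'torque': array([ 0.00232103, -0.01675907, -0.00916233]), 'gripper_width': 1.0009876958850636}
scene {'intrinsics': [[498.223435798108, 0.0, 319.4123359117969], [0.0, 498.223435798108, 247.86108199999356], [0.0, 0.0, 1.0]], 'position': [1.4163876325130986, 0.013009906109889032, 1.1825477001215556], 'orientation': [0.6838544320769248, 0.24774802401382884, 0.23761617970279025, 0.6438187504798546]}
top {'intrinsics': [[485.74326182490245, 0.0, 320.1195584525264], [0.0, 485.74326182490245, 239.30070026864226], [0.0, 0.0, 1.0]], 'position': [0.44359364343474084, 0.04551675361065666, 1.449761574147226], 'orientation': [-0.7028913211693348, -0.02335531752233256, 0.020511662233843174, 0.7106177534235003]}
wrist {'intrinsics': [[432.16388370621655, 0.0, 320.51904428562716], [0.0, 432.16388370621655, 236.8460046353962], [0.0, 0.0, 1.0]], 'position': [0.25094739981359016, -0.6314787939657432, 0.37282223044875384], 'orientation': [0.7834242073397357, -0.12367881147457188, 0.09575621483016161, -0.6014821778471444]}
```

View pics/scene0.png

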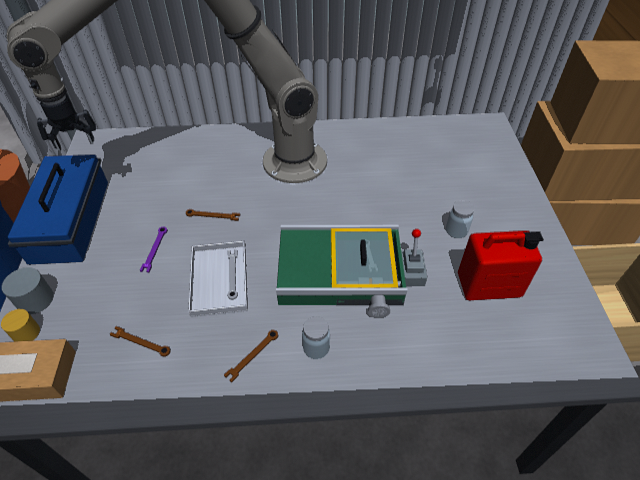

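View pics/top0.png

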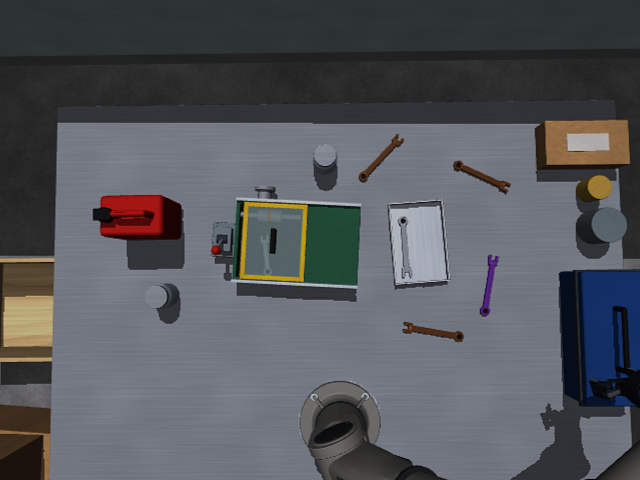

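View pics/wrist0.png

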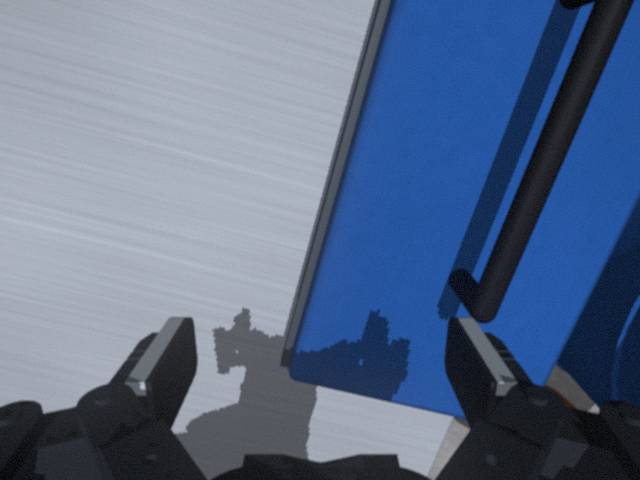

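The top view shows the housing at about (300,243), with the guard's yellow frame at 240–307 × 203–281 and the handle at (273,241). The tray is at about (419,243) and the lever ball at (216,251). Next I'll enlarge these.

```bash
python3 - <<'E'
import cv2
a=cv2.imread("pics/top0.png")
cv2.imwrite("pics/c1.png",cv2.resize(a[185:305,205:365],None,fx=5,fy=5,interpolation=cv2.INTER_CUBIC))
cv2.imwrite("pics/c2.png",cv2.resize(a[190:300,370:470],None,fx=5,fy=5,interpolation=cv2.INTER_CUBIC))
a=cv2.imread("pics/scene0.png")
cv2.imwrite("pics/c3.png",cv2.resize(a[215:325,270:430],None,fx=5,fy=5,interpolation=cv2.INTER_CUBIC))
E
cat > h.py <<'E'
import numpy as np
from scipy.spatial.transform import Rotation as R
from station import status, eyes
import cv2
def rot(q): return R.from_quat(np.roll(np.array(q),-1))
CAM={}
def cam(n):
    if n not in CAM: CAM[n]=eyes.read_camera(n)
    return CAM[n]
def px2w(c,uv,z):
    K=c["intrinsics"];d=np.array([(uv[0]-K[0,2])/K[0,0],-(uv[1]-K[1,2])/K[1,1],-1])
    d=rot(c["orientation"]).apply(d);p=np.array(c["position"]);return p+d*(z-p[2])/d[2]
def w2px(c,P):
    K=c["intrinsics"];v=rot(c["orientation"]).inv().apply(np.array(P)-np.array(c["position"]))
    return np.array([K[0,0]*v[0]/-v[2]+K[0,2],K[1,1]*-v[1]/-v[2]+K[1,2]])
def shift(target,yaw_y=None,down=True):
    """target TCP world; yaw_y: world angle (deg) of jaw y axis; prints shift in tool axes and rotvec"""
    o=status.get_obs();T=rot(o["tool_rot"]);d=T.inv().apply(np.array(target)-o["eef_pos"])
    print("tcp",o["eef_pos"].round(4),"t",round(o["t"],2),"shift",d.round(4))
    if yaw_y is not None:
        best=None
        for k in (0,180):
            a=np.radians(yaw_y+k);y=np.array([np.cos(a),np.sin(a),0]);z=np.array([0,0,-1.]);x=np.cross(y,z)
            rv=(T.inv()*R.from_matrix(np.c_[x,y,z])).as_rotvec(degrees=True)
            print("rotvec",k,rv.round(2),"q7",o["q"][6].round(2))
E
```

```text
(no output)
```

View pics/c1.png

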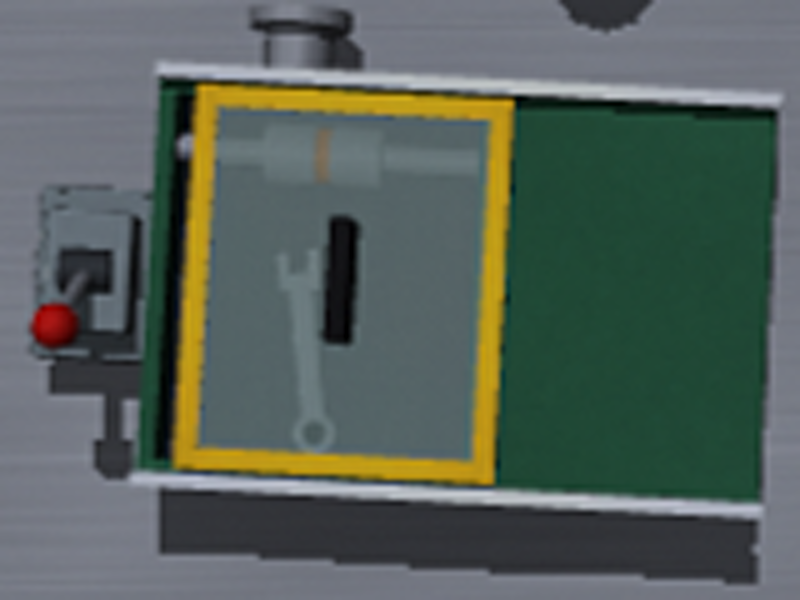

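View pics/c2.png

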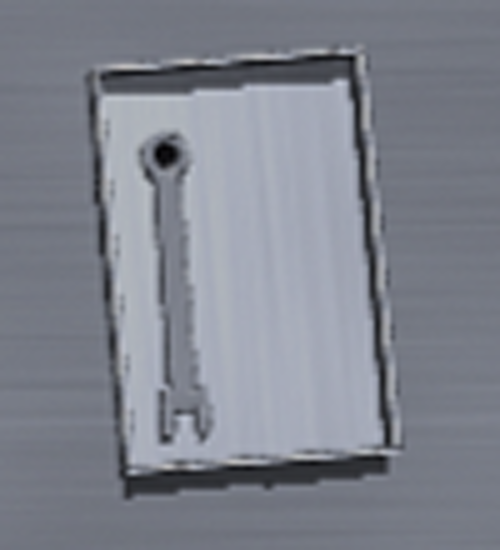

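View pics/c3.png

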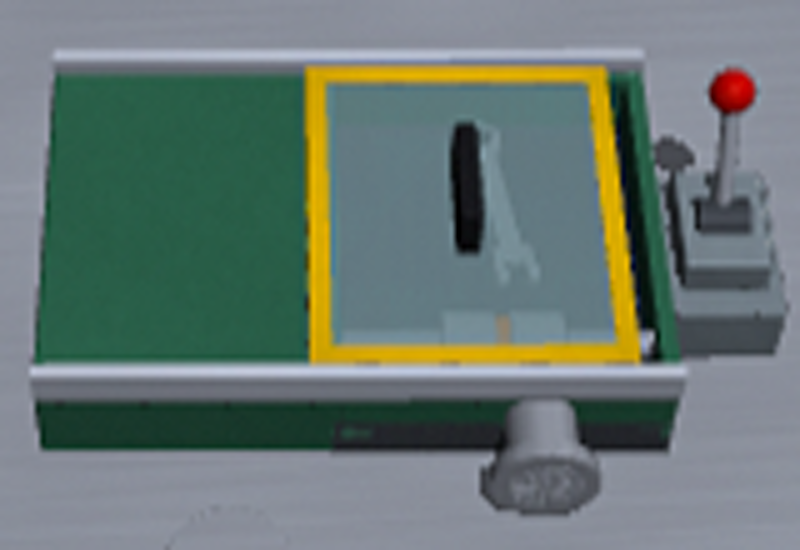

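```bash
python3 - <<'E'
from h import *
c=cam("top")
C=lambda u,v,z,o=(205,185):px2w(c,(u/5-.4+o[0],v/5-.4+o[1]),z)
G=np.array([C(*p,.078) for p in [(198,85),(515,100),(495,485),(173,468)]])
print("guard",G.round(4).tolist(),[np.linalg.norm(G[i]-G[i-1]).round(4) for i in range(4)],G.mean(0).round(4))
dx=(G[0]+G[1]-G[2]-G[3]);print("yaw x",np.degrees(np.arctan2(dx[1],dx[0])))
dy=(G[0]+G[3]-G[1]-G[2]);print("yaw y",np.degrees(np.arctan2(-dy[0],dy[1])))
Rr=np.array([C(*p,.082) for p in [(157,65),(780,98),(762,512),(133,480)]]);print("rails",Rr.round(4).tolist())
for a,b in((0,1),(3,2)):
  d=Rr[a]-Rr[b];print(np.linalg.norm(d),np.degrees(np.arctan2(-d[0],d[1])))
print("handle",C(343,217,.114),C(338,343,.114),C(341,280,.114))
print("jaw",C(301,268,.035),"ring",C(313,431,.035))
print("ball",C(55,325,.067+.07))
o=(370,190)
T=np.array([C(*p,.028,o) for p in [(92,70),(362,50),(400,452),(125,472)]])
print("tray",T.round(4).tolist(),[np.linalg.norm(T[i]-T[i-1]).round(4) for i in range(4)],T.mean(0).round(4))
dx=(T[0]+T[1]-T[2]-T[3]);print("yaw x",np.degrees(np.arctan2(dx[1],dx[0])))
print("tsp ring",C(166,153,.009,o),"jaw",C(185,410,.009,o))
s=cam("scene")
S=lambda u,v,z:px2w(s,(u/5-.4+270,v/5-.4+215),z)
G=np.array([S(*p,.078) for p in [(305,67),(607,67),(640,362),(310,362)]]);print("sguard",G.round(4).tolist(),G.mean(0).round(4))
print("s handle",S(466,123,.114),S(468,250,.105))
E
```

```text
guard [[0.6387, 0.2654, 0.078], [0.6281, 0.0851, 0.078], [0.4101, 0.0984, 0.078], [0.4216, 0.2797, 0.078]] [np.float64(0.2176), np.float64(0.1806), np.float64(0.2184), np.float64(0.1817)] [0.5246 0.1822 0.078 ]
yaw x -3.6297493776252256
yaw y -3.5009957862070076
rails [[0.6498, 0.288, 0.082], [0.627, -0.0652, 0.082], [0.3935, -0.0514, 0.082], [0.4151, 0.3015, 0.082]]
0.3539730430503325 -3.7057475455560827
0.3535850766537431 -3.511622990053048
handle [0.55929542 0.17961576 0.114     ] [0.48975232 0.18270278 0.114     ] [0.52446495 0.18088605 0.114     ]
jaw [0.53652681 0.21222803 0.035     ] ring [0.4414546  0.20560074 0.035     ]
ball [0.5003807 0.3335578 0.137    ]
tray [[0.6351, -0.1502, 0.028], [0.6451, -0.3093, 0.028], [0.409, -0.3253, 0.028], [0.3991, -0.1649, 0.028]] [np.float64(0.2365), np.float64(0.1594), np.float64(0.2367), np.float64(0.1607)] [ 0.522  -0.2374  0.028 ]
yaw x 3.7011387495897683
tsp ring [ 0.58737771 -0.19590363  0.009     ] jaw [ 0.43460613 -0.20387462  0.009     ]
sguard [[0.41, 0.0986, 0.078], [0.4215, 0.2793, 0.078], [0.638, 0.2645, 0.078], [0.6268, 0.0855, 0.078]] [0.5241 0.182  0.078 ]
s handle [0.49165044 0.18408753 0.114     ] [0.57618745 0.17604567 0.105     ]
```

```bash
python3 - <<'E'
from h import *
shift([.5,-.35,.25],86.4)
shift([.5244,.181,.16],86.4)
E
```

```text
tcp [ 0.174  -0.6519  0.2308] t 0.25 shift [ 0.3929 -0.2077 -0.019 ]
rotvec 0 [-2.0000e-02 -7.0000e-02 -1.6146e+02] q7 -0.08
rotvec 180 [-5.000e-02  1.000e-02  1.854e+01] q7 -0.08
tcp [ 0.174  -0.6519  0.2308] t 0.25 shift [ 0.5533 -0.7144  0.0714]
rotvec 0 [-2.0000e-02 -7.0000e-02 -1.6146e+02] q7 -0.08
rotvec 180 [-5.000e-02  1.000e-02  1.854e+01] q7 -0.08
```

```bash
python3 -m jog '0.08 -0.04 0 0 0 4 0.04; 0.16 -0.08 0 0 0 8 0.04; 0.24 -0.125 -0.01 0 0 12 0.04; 0.32 -0.165 -0.02 0 0 16 0.04; 0.393 -0.208 -0.019 0 0 18.5 0.04' 40; python3 -c "
from h import *
shift([.5244,.181,.2],86.4);print(status.get_obs()['q'])"
```

```text
t: 0.75
eef_pos: [0.3599, -0.4825, 0.2411]
tool_rot: [0.0, 0.999, -0.032, 0.0]
contact_force: [0.7, 0.1, 0.0]
gripper_width: 0.468
tcp [ 0.3599 -0.4825  0.2411] t 0.75 shift [ 0.1213 -0.6728  0.0408]
rotvec 0 [-4.0000e-02 -4.0000e-02  1.7989e+02] q7 -0.81
rotvec 180 [ 0.02 -0.02 -0.11] q7 -0.81
[ 0.81849554  0.3479082   0.01011017  1.72752276 -0.00391618  1.06562005
 -0.80563904]
```

```bash
python3 -m jog '0.04 -0.045 -0.01 0 0 0 0.04; 0.08 -0.09 -0.01 0 0 0 0.04; 0.1 -0.14 0 0 0 0 0.04; 0.12 -0.19 0 0 0 0 0.04; 0.14 -0.24 0 0 0 0 0.04'; python3 -m jog '0 -0.05 0 0 0 0 0.04; 0 -0.1 0 0 0 0 0.04; 0 -0.15 0 0 0 0 0.04; 0 -0.2 0 0 0 0 0.04; 0 -0.25 0.02 0 0 0 0.04';python3 -c "
from h import *
shift([.5244,.181,.13],86.4);print(status.get_obs()['q'])"
```

```text
t: 1.25
eef_pos: [0.4997, -0.2801, 0.2409]
tool_rot: [-0.0, 1.0, -0.031, -0.0]
contact_force: [1.0, 0.6, -0.0]
gripper_width: 0.466
t: 1.75
eef_pos: [0.516, -0.0336, 0.2247]
tool_rot: [-0.0, 1.0, -0.031, 0.003]
contact_force: [0.3, -0.2, -0.7]
gripper_width: 0.465
tcp [ 0.516  -0.0336  0.2247] t 1.75 shift [-0.0054 -0.2147  0.0948]
rotvec 0 [ 4.9000e-01 -3.0000e-02 -1.7993e+02] q7 -1.75
rotvec 180 [-0.02 -0.31  0.06] q7 -1.75
[ 0.1516157   0.23509108 -0.24110965  1.92712147  0.06745054  0.98158089
 -1.75281987]
```

```bash
python3 -m jog '0 -0.05 0 0 0 0 0.04; 0 -0.1 0 0 0 0 0.04; -0.005 -0.15 0.02 0 0 0 0.04; -0.005 -0.2 0.06 0 0 0 0.04; -0.005 -0.213 0.07 0 0 0 0.04';python3 - <<'E'
from h import *
shift([.5244,.181,.09],86.4)
cv2.imwrite("pics/w1.png",cam("wrist")["image"][:,:,::-1])
E
```

```text
t: 2.25
eef_pos: [0.5217, 0.1802, 0.1514]
tool_rot: [-0.001, 1.0, -0.029, -0.0]
contact_force: [0.8, -0.5, 0.2]
gripper_width: 0.472
tcp [0.5217 0.1802 0.1514] t 2.25 shift [ 0.0027 -0.0009  0.0614]
rotvec 0 [-4.0000e-02 -9.0000e-02 -1.7978e+02] q7 -2.22
rotvec 180 [-0.06  0.03  0.22] q7 -2.22
```

View pics/w1.png

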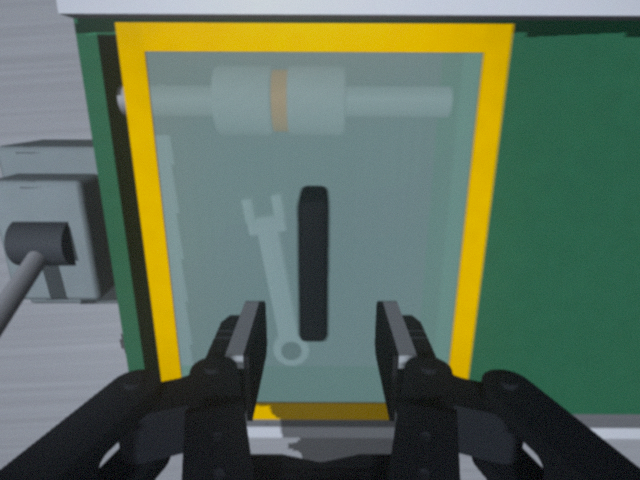

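The wrist view shows the handle (313,190–340) between the fingertips (255 and 390), so I'll lower and grip.

```bash
python3 -m jog '0.003 -0.001 0.03 0 0 0 0.04; 0.003 -0.001 0.06 0 0 0 0.04; 0.003 -0.001 0.06 0 0 0 0.04; 0.003 -0.001 0.06 0 0 0 0.0; 0.003 -0.001 0.06 0 0 0 0.0' 60;python3 -m jog '0 0 0 0 0 0 0; 0 0 0 0 0 0 0; 0 0 0 0 0 0 0'; python3 - <<'E'
from h import *
u=np.array([.0628,.998,0])
o=status.get_obs(); shift(o['eef_pos']-.145*u,86.4)
E
```

```text
t: 2.8
eef_pos: [0.5264, 0.1785, 0.0942]
tool_rot: [-0.001, 1.0, -0.031, 0.001]
contact_force: [-4.9, -1.2, 5.7]
gripper_width: 0.149
t: 3.1
eef_pos: [0.5264, 0.1785, 0.0942]
tool_rot: [-0.001, 1.0, -0.031, 0.001]
contact_force: [-2.4, 2.2, 6.8]
gripper_width: 0.147
tcp [0.5264 0.1785 0.0942] t 3.1 shift [-1.00e-04  1.45e-01 -2.00e-04]
rotvec 0 [ 1.9000e-01 -1.2000e-01 -1.7995e+02] q7 -2.25
rotvec 180 [-0.08 -0.12  0.05] q7 -2.25
```

```bash
python3 -m jog '0 0.02 0 0 0 0 0; 0 0.045 0 0 0 0 0; 0 0.07 0 0 0 0 0; 0 0.095 0 0 0 0 0; 0 0.12 0 0 0 0 0'; python3 -m jog '0 0.01 0 0 0 0 0; 0 0.018 0 0 0 0 0; 0 0.024 0 0 0 0 0; 0 0.028 0 0 0 0 0;0 0.028 0 0 0 0 0'
```

```text
t: 3.6
eef_pos: [0.5189, 0.0588, 0.0942]
tool_rot: [-0.001, 1.0, -0.03, 0.001]
contact_force: [-1.7, 4.8, 6.8]
gripper_width: 0.148
t: 4.1
eef_pos: [0.5179, 0.0411, 0.0943]
tool_rot: [-0.006, 1.0, -0.027, 0.002]
contact_force: [-1.2, 29.2, 0.9]
gripper_width: 0.154
```

```bash
python3 -m jog '0 -0.010 0 0 0 0 0; 0 -0.010 0 0 0 0 0.04; 0 -0.01 0 0 0 0 0.04; 0 -0.01 -0.03 0 0 0 0.04; 0 -0.01 -0.07 0 0 0 0.04'; python3 -m jog '0 0 -0.05 0 0 0 0.04; 0 -0.04 -0.1 0 0 0 0.04;  0 -0.04 -0.1 0 0 0 0.04'; python3 - <<'E'
from h import *
for n in("top","wrist"): cv2.imwrite(f"pics/{n}2.png",cam(n)["image"][:,:,::-1])
a=cv2.imread("pics/top2.png")
cv2.imwrite("pics/c4.png",cv2.resize(a[185:305,205:365],None,fx=5,fy=5,interpolation=cv2.INTER_CUBIC))
shift([0,0,0])
E
```

```text
t: 4.6
eef_pos: [0.5155, 0.0383, 0.1617]
tool_rot: [0.001, 0.999, -0.032, -0.002]
contact_force: [0.7, -0.3, 0.9]
gripper_width: 0.469
t: 4.9
eef_pos: [0.5219, 0.0821, 0.2677]
tool_rot: [-0.001, 1.0, -0.031, 0.004]
contact_force: [1.4, 0.9, 0.5]
gripper_width: 0.469
tcp [0.5207 0.0808 0.2645] t 5.0 shift [-0.5159  0.1124  0.2622]
```

View pics/c4.png

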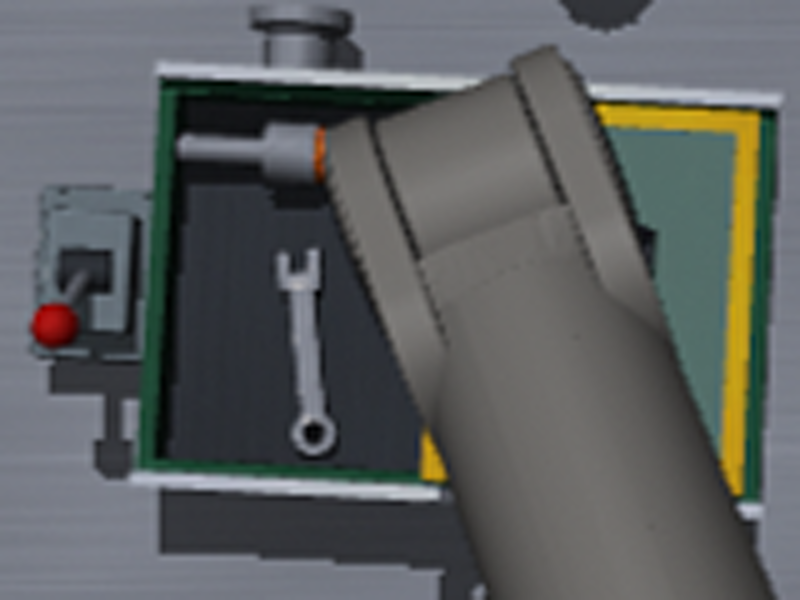

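View pics/wrist2.png

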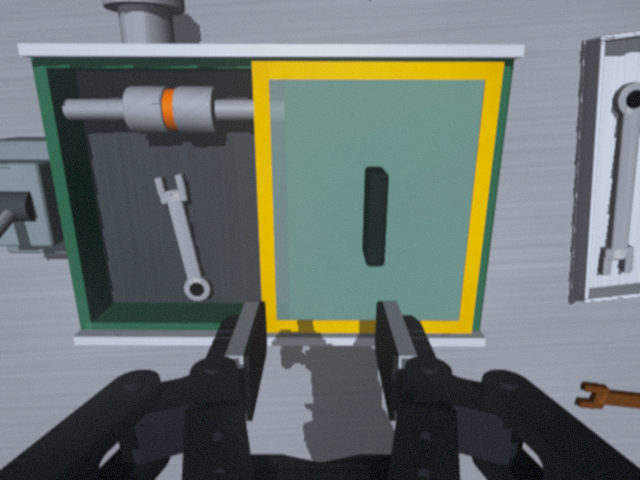

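The guard is at its open stop. In the wrist view the spanner lies with its jaw at about (173,192) and its ring at (196,289). I'll triangulate against the top view.

```bash
python3 - <<'E'
from h import *
c=cam("top");w=cam("wrist")
C=lambda u,v,z:px2w(c,(u/5-.4+205,v/5-.4+185),z)
r1,r2=C(314,433,.037),px2w(w,(197,289),.037)
j1,j2=C(299,270,.037),px2w(w,(173,190),.037)
print("ring",r1,r2,"jaw",j1,j2)
print(np.linalg.norm(r1-j1),np.linalg.norm(r2-j2))
d=(j1+j2-r1-r2);a=np.degrees(np.arctan2(d[1],d[0]));m=(r1+r2+j1+j2)/4
print("mid",m,"yaw",a)
shift([m[0],m[1],.15],a+90)
a=cv2.imread("pics/wrist2.png");cv2.imwrite("pics/c5.png",cv2.resize(a[160:320,130:230],None,fx=4,fy=4))
E
```

```text
ring [0.44029233 0.20479814 0.037     ] [0.43623434 0.19915839 0.037     ] jaw [0.53523961 0.21316356 0.037     ] [0.53040056 0.20583984 0.037     ]
0.09531508792197144 0.09440296059276636
mid [0.48554171 0.20573998 0.037     ] yaw 4.549172452204495
tcp [0.5189 0.0782 0.2612] t 5.1 shift [-0.0411 -0.1253  0.1111]
rotvec 0 [ 1.8000e-01 -1.2000e-01  1.7183e+02] q7 -1.99
rotvec 180 [ 0.08  0.12 -8.17] q7 -1.99
```

View pics/c5.png

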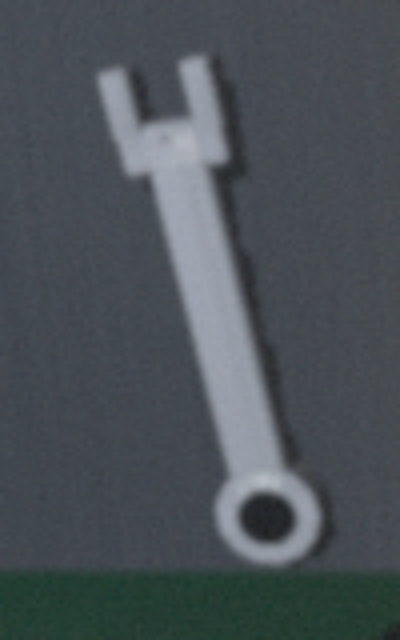

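```bash
python3 -m jog '-0.01 -0.045 0 0 0 -3 0.045; -0.025 -0.09 0.04 0 0 -6 0.045; -0.038 -0.128 0.08 0 0 -8.5 0.045; -0.038 -0.128 0.11 0 0 -8.5 0.045; -0.038 -0.128 0.11 0 0 -8.5 0.045'; python3 -m jog '0 0 0 0 0 0 0.045; 0 0 0 0 0 0 0.045; 0 0 0 0 0 0 0.045'; python3 - <<'E'
from h import *
w=cam("wrist");cv2.imwrite(f"pics/w3.png",w["image"][:,:,::-1])
o=status.get_obs();print(o["joint_vel"].round(3))
shift([.488,.209,.10],4.9+90)
for P in ([.4403,.2048,.037],[.5352,.2132,.037]): print(w2px(w,P))
E
```

```text
t: 5.6
eef_pos: [0.4841, 0.2084, 0.1455]
tool_rot: [0.002, 0.999, 0.045, -0.007]
contact_force: [0.0, -1.6, -0.4]
gripper_width: 0.527
t: 5.9
eef_pos: [0.4912, 0.2089, 0.1541]
tool_rot: [-0.0, 0.999, 0.042, 0.001]
contact_force: [-0.1, 0.1, 0.3]
gripper_width: 0.528
[-0.006  0.001 -0.005  0.005  0.001 -0.004 -0.002]
tcp [0.491  0.2091 0.1541] t 5.95 shift [-0.0032 -0.0001  0.0541]
rotvec 0 [-2.5000e-01  3.0000e-02  1.7991e+02] q7 -2.19
rotvec 180 [-0.02 -0.16 -0.09] q7 -2.19
[320.00076686 303.85140398]
[319.23643287 159.50216159]
```

View pics/w3.png

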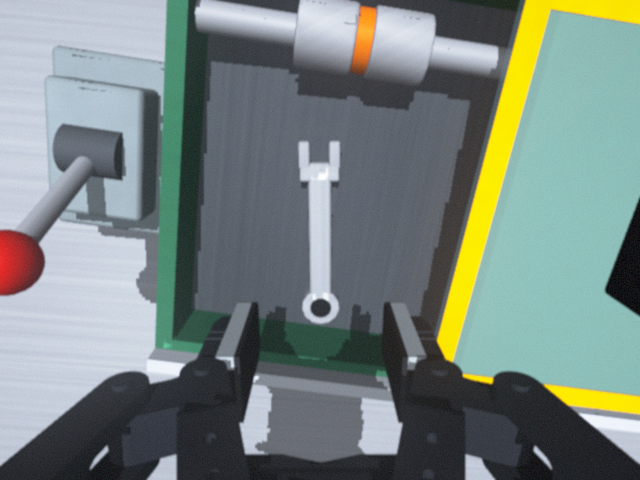

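The spanner is centred between the fingers: ring at (320,306) and jaw at (319,160), both as predicted. Descending.

```bash
python3 -m jog '-0.003 0 0.04 0 0 0 0.045; -0.003 0 0.075 0 0 0 0.045; -0.003 0 0.1 0 0 0 0.045; -0.003 0 0.115 0 0 0 0.045; -0.003 0 0.115 0 0 0 0.045'; python3 -m jog '0 0 0 0 0 0 0.045; 0 0 0 0 0 0 0.045'
```

```text
t: 6.45
eef_pos: [0.4862, 0.209, 0.0367]
tool_rot: [0.001, 0.999, 0.043, -0.001]
contact_force: [-0.2, -0.5, -0.2]
gripper_width: 0.525
t: 6.65
eef_pos: [0.4879, 0.2103, 0.0391]
tool_rot: [-0.001, 0.999, 0.043, 0.001]
contact_force: [-0.2, 0.1, -0.6]
gripper_width: 0.523
```

```bash
python3 -m jog '0 0.001 0.005 0 0 0 0.045; 0 0.001 0.006 0 0 0 0.0; 0 0.001 0.006 0 0 0 0; 0 0.001 0.006 0 0 0 0; 0 0.001 0.006 0 0 0 0' 50; python3 -m jog '0 0 0 0 0 0 0; 0 0 0 0 0 0 0'; python3 - <<'E'
from h import *
w=cam("wrist");cv2.imwrite(f"pics/w4.png",w["image"][:,:,::-1])
E
```

```text
t: 7.15
eef_pos: [0.4869, 0.2088, 0.0319]
tool_rot: [0.0, 0.999, 0.043, 0.0]
contact_force: [-1.5, -0.9, 2.7]
gripper_width: 0.15
t: 7.35
eef_pos: [0.4868, 0.2088, 0.0319]
tool_rot: [0.0, 0.999, 0.043, 0.0]
contact_force: [-0.6, -0.8, 5.7]
gripper_width: 0.143
```

View pics/w4.png

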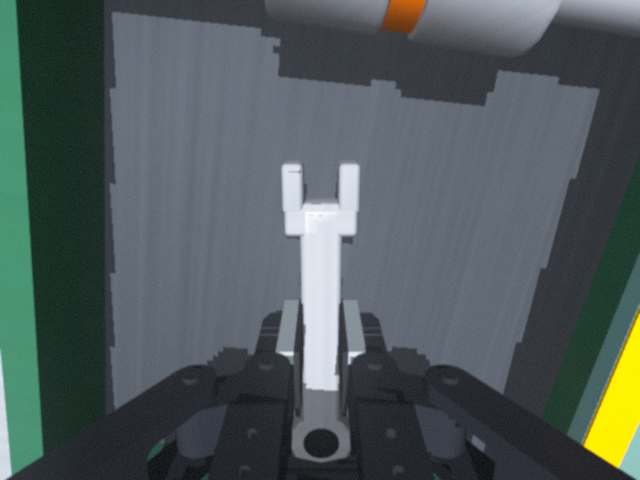

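```bash
python3 -m jog '0 0 -0.01 0 0 0 0; 0 0 -0.03 0 0 0 0; 0 0 -0.06 0 0 0 0; 0 0 -0.1 0 0 0 0; 0 0 -0.145 0 0 0 0'; python3 -m jog '0 0 0 0 0 0 0;0 0 0 0 0 0 0'; python3 - <<'E'
from h import *
w=cam("wrist");cv2.imwrite(f"pics/w5.png",w["image"][:,:,::-1])
shift([.524,-.267,.12],3.7+90)
E
```

```text
t: 7.9
eef_pos: [0.4857, 0.2083, 0.1775]
tool_rot: [0.0, 0.999, 0.043, -0.001]
contact_force: [1.7, 0.4, -0.6]
gripper_width: 0.15
t: 8.1
eef_pos: [0.4872, 0.2089, 0.1778]
tool_rot: [-0.0, 0.999, 0.043, 0.001]
contact_force: [-0.8, -0.0, -1.3]
gripper_width: 0.144
tcp [0.4863 0.2084 0.1765] t 8.15 shift [-0.0034  0.4768  0.0566]
rotvec 0 [-2.0000e-02  3.0000e-02 -1.7876e+02] q7 -2.17
rotvec 180 [0.02 0.01 1.24] q7 -2.17
```

View pics/w5.png

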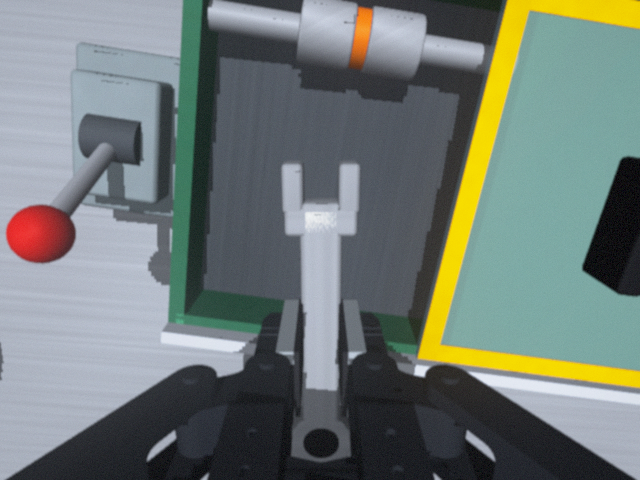

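The spanner is held firmly and level, with its jaw at (320,200) and its ring at (320,442). Carrying it to the tray.

```bash
python3 -m jog '0 0.03 0 0 0 0 0; 0 0.065 0 0 0 0.5 0; 0 0.1 0 0 0 1 0; 0 0.14 0 0 0 1.2 0; 0 0.18 0 0 0 1.2 0'; python3 -m jog '0 0.04 0 0 0 0 0; 0 0.08 0 0 0 0 0; 0 0.12 0 0 0 0 0; 0 0.16 0 0 0 0 0; 0 0.2 0 0 0 0 0'; python3 -m jog '0 0.03 0 0 0 0 0; 0 0.05 0 0 0 0 0; 0 0.07 0 0 0 0 0; 0 0.08 0 0 0 0 0; 0 0.08 0 0 0 0 0';python3 -m jog '0 0 0 0 0 0 0;0 0 0 0 0 0 0'; python3 - <<'E'
from h import *
w=cam("wrist");cv2.imwrite(f"pics/w6.png",w["image"][:,:,::-1])
t=cam("top");cv2.imwrite(f"pics/t6.png",t["image"][:,:,::-1])
shift([.524,-.267,.12],3.7+90)
E
```

```text
t: 8.65
eef_pos: [0.5008, 0.0279, 0.1748]
tool_rot: [0.0, 0.999, 0.033, -0.002]
contact_force: [1.2, 0.1, -0.9]
gripper_width: 0.148
t: 9.15
eef_pos: [0.5139, -0.1715, 0.1747]
tool_rot: [-0.001, 0.999, 0.033, -0.002]
contact_force: [1.2, 0.7, -0.8]
gripper_width: 0.144
t: 9.65
eef_pos: [0.5194, -0.2511, 0.1751]
tool_rot: [-0.0, 1.0, 0.031, -0.001]
contact_force: [0.2, -0.0, -0.1]
gripper_width: 0.144
t: 9.85
eef_pos: [0.5205, -0.2484, 0.1763]
tool_rot: [-0.0, 0.999, 0.034, -0.0]
contact_force: [0.5, 0.9, -0.9]
gripper_width: 0.143
tcp [ 0.5206 -0.2488  0.1766] t 9.95 shift [0.0021 0.0184 0.0566]
rotvec 0 [-0.0000e+00 -3.0000e-02 -1.7986e+02] q7 -1.26
rotvec 180 [-0.02  0.    0.14] q7 -1.26
```

View pics/w6.png

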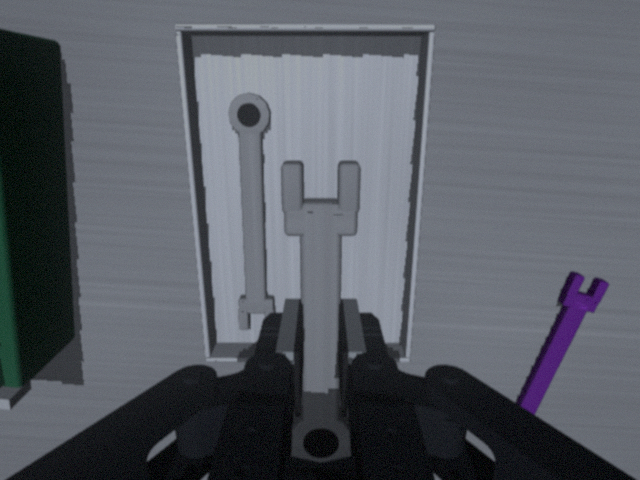

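View pics/t6.png

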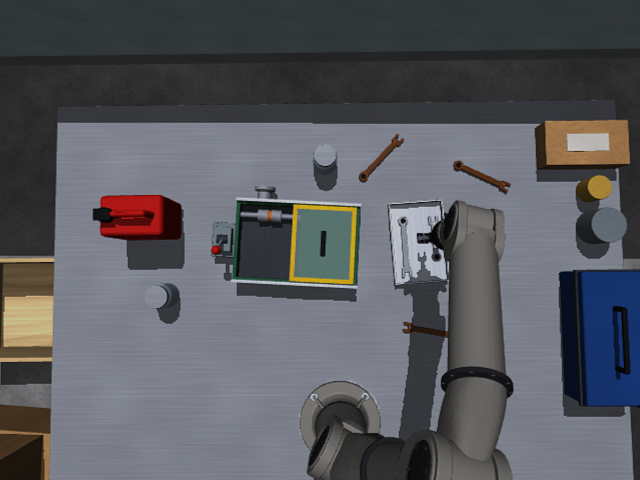

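The tray is centred under the held spanner, and the larger spanner is clear to its left (ring at (249,114)). Lowering.

```bash
python3 -m jog '0.003 0.01 0.02 0 0 0 0; 0.003 0.018 0.05 0 0 0 0; 0.003 0.018 0.09 0 0 0 0; 0.003 0.018 0.12 0 0 0 0; 0.003 0.018 0.12 0 0 0 0'; python3 -m jog '0 0 0 0 0 0 0;0 0 0 0 0 0 0;0 0 0.02 0 0 0 0;0 0 0.035 0 0 0 0;0 0 0.035 0 0 0 0'; python3 -m jog '0 0 0 0 0 0 0;0 0 0 0 0 0 0'; python3 -c "
from h import *
shift([.524,-.267,.006],3.7+90)"
```

```text
t: 10.45
eef_pos: [0.5217, -0.2658, 0.0528]
tool_rot: [-0.002, 0.999, 0.033, -0.004]
contact_force: [-1.0, 0.6, -1.3]
gripper_width: 0.144
t: 10.95
eef_pos: [0.5239, -0.2674, 0.0208]
tool_rot: [-0.0, 0.999, 0.033, -0.001]
contact_force: [-1.5, 0.0, -1.5]
gripper_width: 0.148
t: 11.15
eef_pos: [0.5253, -0.268, 0.0225]
tool_rot: [0.0, 0.999, 0.033, 0.001]
contact_force: [-0.1, 0.0, -0.9]
gripper_width: 0.146
tcp [ 0.5253 -0.268   0.0225] t 11.15 shift [-0.0013 -0.0011  0.0165]
rotvec 0 [ 1.1000e-01  6.0000e-02 -1.7996e+02] q7 -1.3
rotvec 180 [ 0.04 -0.07  0.04] q7 -1.3
```

```bash
python3 -m jog '0 0 0.005 0 0 0 0;0 0 0.01 0 0 0 0;0 0 0.013 0 0 0 0;0 0 0.014 0 0 0 0;0 0 0.014 0 0 0 0'; python3 -m jog '0 0 0.001 0 0 0 0;0 0 0.001 0 0 0 0';python3 -m jog '0 0 0.001 0 0 0 0;0 0 0.001 0 0 0 0'
```

```text
t: 11.65
eef_pos: [0.5245, -0.2676, 0.0073]
tool_rot: [-0.0, 0.999, 0.033, -0.0]
contact_force: [0.2, 0.4, -1.7]
gripper_width: 0.141
t: 11.85
eef_pos: [0.5247, -0.2678, 0.0066]
tool_rot: [0.0, 0.999, 0.033, 0.0]
contact_force: [-0.0, -0.2, -1.1]
gripper_width: 0.144
t: 12.05
eef_pos: [0.5248, -0.2678, 0.0059]
tool_rot: [0.0, 0.999, 0.033, 0.0]
contact_force: [-0.1, 0.3, 2.5]
gripper_width: 0.145
```

```bash
python3 -m jog '0 0 0.0005 0 0 0 0;0 0 0.0005 0 0 0 0.018;0 0 0 0 0 0 0.025;0 0 0 0 0 0 0.035;0 0 0 0 0 0 0.035'; python3 -m jog '0 0 -0.01 0 0 0 0.035;0 0 -0.03 0 0 0 0.035;0 0 -0.06 0 0 0 0.035;0 0 -0.1 0 0 0 0.035;0 0 -0.15 0 0 0 0.035';python3 -m jog '0 0 0 0 0 0 0.04;0 0 0 0 0 0 0.04'; python3 - <<'E'
from h import *
w=cam("wrist");cv2.imwrite(f"pics/w7.png",w["image"][:,:,::-1])
u=np.array([.0628,.998,0])
shift(np.array([.5158,.0405,.16]),86.4)
E
```

```text
t: 12.55
eef_pos: [0.5246, -0.2678, 0.0055]
tool_rot: [-0.0, 0.999, 0.033, -0.0]
contact_force: [0.4, -0.2, -0.2]
gripper_width: 0.408
t: 13.05
eef_pos: [0.5235, -0.2672, 0.1564]
tool_rot: [-0.001, 0.999, 0.033, -0.001]
contact_force: [0.4, -0.3, -0.3]
gripper_width: 0.412
t: 13.25
eef_pos: [0.5255, -0.2682, 0.1577]
tool_rot: [0.001, 0.999, 0.033, 0.002]
contact_force: [-0.3, -0.2, -0.2]
gripper_width: 0.468
tcp [ 0.5244 -0.2678  0.156 ] t 13.3 shift [ 0.0115 -0.3082 -0.0041]
rotvec 0 [ 3.0000e-02  3.0000e-02 -1.7266e+02] q7 -1.25
rotvec 180 [ 0.02 -0.02  7.34] q7 -1.25
```

View pics/w7.png

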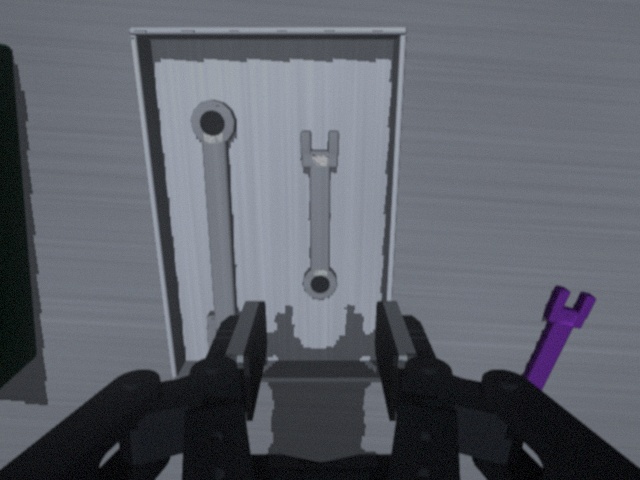

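The spanner lies flat in the tray's empty half (jaw at (320,150), ring at (320,284)). Back to the guard handle.

```bash
python3 -m jog '0.005 -0.045 0 0 0 2 0.04;0.008 -0.09 0 0 0 4 0.04;0.011 -0.14 0 0 0 7.4 0.04;0.011 -0.19 0 0 0 7.4 0.04;0.011 -0.24 0 0 0 7.4 0.04'; python3 -m jog '0.0 -0.04 0 0 0 0 0.04;0 -0.068 0 0 0 0 0.04;0 -0.068 0 0 0 0 0.04;0 -0.068 0 0 0 0 0.04;0 -0.068 0 0 0 0 0.04'; python3 - <<'E'
from h import *
w=cam("wrist");cv2.imwrite(f"pics/w8.png",w["image"][:,:,::-1])
shift(np.array([.516,.0405,.093]),86.4)
E
```

```text
t: 13.8
eef_pos: [0.5184, -0.0258, 0.1541]
tool_rot: [0.0, 0.999, -0.032, -0.002]
contact_force: [0.9, 0.5, -0.2]
gripper_width: 0.465
t: 14.3
eef_pos: [0.5236, 0.0385, 0.1546]
tool_rot: [0.001, 0.999, -0.033, -0.001]
contact_force: [0.0, -0.4, -0.1]
gripper_width: 0.469
tcp [0.5238 0.0384 0.1549] t 14.35 shift [-0.0079 -0.0016  0.0619]
rotvec 0 [ 1.300e-01 -9.000e-02  1.798e+02] q7 -1.96
rotvec 180 [ 0.06  0.09 -0.2 ] q7 -1.96
```

View pics/w8.png

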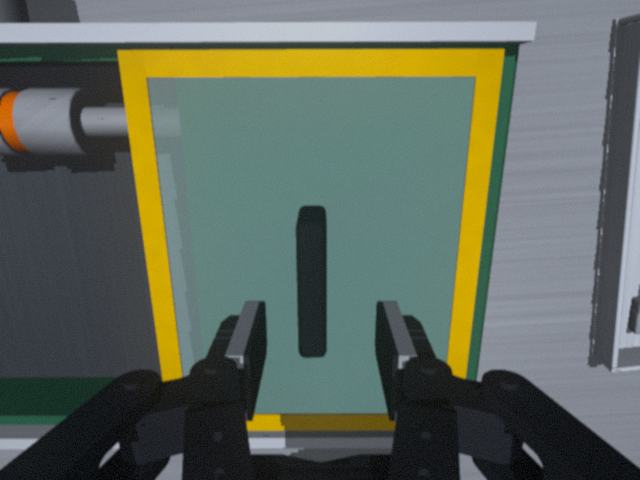

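```bash
python3 -m jog '-0.006 -0.003 0.03 0 0 0 0.04; -0.006 -0.003 0.06 0 0 0 0.04; -0.006 -0.003 0.061 0 0 0 0.04; -0.006 -0.003 0.061 0 0 0 0.0; -0.006 -0.003 0.061 0 0 0 0.0' 60;python3 -m jog '0 0 0 0 0 0 0; 0 0 0 0 0 0 0; 0 0 0 0 0 0 0'
```

```text
t: 14.85
eef_pos: [0.5196, 0.0431, 0.096]
tool_rot: [-0.0, 0.999, -0.032, 0.001]
contact_force: [-5.8, -1.4, 8.7]
gripper_width: 0.152
t: 15.15
eef_pos: [0.5196, 0.0432, 0.096]
tool_rot: [0.0, 0.999, -0.032, 0.001]
contact_force: [-0.7, -2.8, 7.0]
gripper_width: 0.15
```

```bash
python3 -m jog '0 -0.02 0 0 0 0 0; 0 -0.045 0 0 0 0 0; 0 -0.07 0 0 0 0 0; 0 -0.095 0 0 0 0 0; 0 -0.12 0 0 0 0 0'; python3 -m jog '0 -0.015 0 0 0 0 0; 0 -0.028 0 0 0 0 0; 0 -0.036 0 0 0 0 0; 0 -0.042 0 0 0 0 0;0 -0.046 0 0 0 0 0'
```

```text
t: 15.65
eef_pos: [0.527, 0.1629, 0.0959]
tool_rot: [0.001, 0.999, -0.033, 0.001]
contact_force: [-1.0, -5.6, 8.3]
gripper_width: 0.143
t: 16.15
eef_pos: [0.5294, 0.2012, 0.0959]
tool_rot: [0.006, 0.999, -0.034, -0.001]
contact_force: [-8.7, -27.9, 27.9]
gripper_width: 0.144
```

```bash
python3 -m jog '0 0.006 -0.001 0 0 0 0; 0 0.006 -0.001 0 0 0 0.04; 0 0.006 -0.001 0 0 0 0.04; 0 0.006 -0.03 0 0 0 0.04; 0 0.006 -0.07 0 0 0 0.04'; python3 -m jog '0 0.01 -0.045 0 0 0 0.02; 0 0.03 -0.08 0 0 0 0; 0 0.05 -0.08 0 0 0 0;  0 0.05 -0.08 0 0 0 0'; python3 - <<'E'
from h import *
for n in("top","wrist","scene"): cv2.imwrite(f"pics/{n}9.png",cam(n)["image"][:,:,::-1])
a=cv2.imread("pics/top9.png")
cv2.imwrite("pics/c9.png",cv2.resize(a[185:305,205:365],None,fx=5,fy=5,interpolation=cv2.INTER_CUBIC))
a=cv2.imread("pics/scene9.png")
cv2.imwrite("pics/d9.png",cv2.resize(a[215:325,270:430],None,fx=5,fy=5,interpolation=cv2.INTER_CUBIC))
shift([0,0,0])
E
```

```text
t: 16.65
eef_pos: [0.527, 0.2037, 0.1636]
tool_rot: [0.0, 1.0, -0.031, -0.002]
contact_force: [1.4, 1.1, 0.1]
gripper_width: 0.468
t: 17.05
eef_pos: [0.5263, 0.1514, 0.2459]
tool_rot: [0.0, 0.999, -0.033, 0.001]
contact_force: [1.0, 0.3, -1.1]
gripper_width: 0.0
tcp [0.525  0.1546 0.244 ] t 17.2 shift [-0.514   0.1873  0.2445]
```

View pics/c9.png

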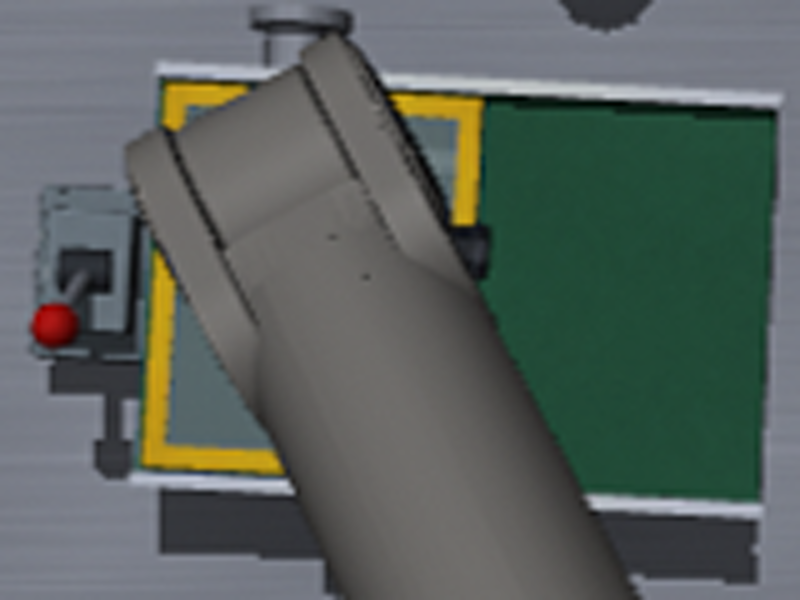

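View pics/wrist9.png

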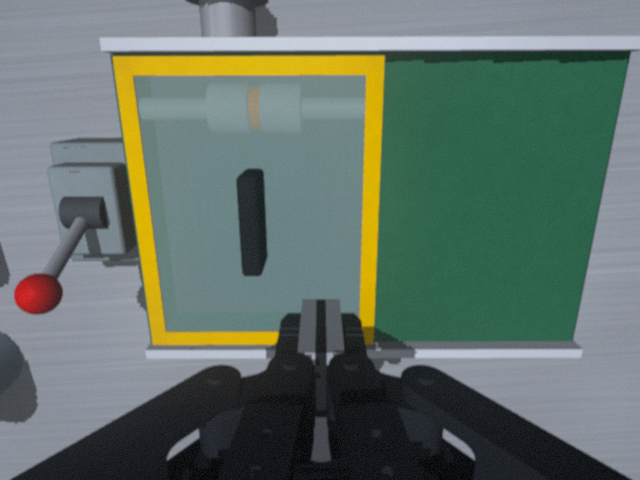

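View pics/d9.png

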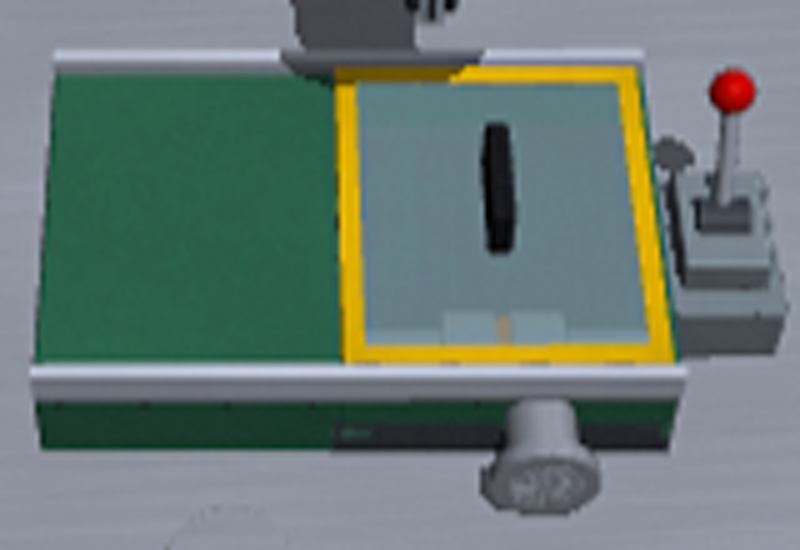

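The guard is fully shut: the plate's left edge is flush with the housing's end in both the top and scene views. The lever still leans to the robot, ball at (38,294) in the wrist view.

```bash
python3 - <<'E'
from h import *
t=cam("top");s=cam("scene")
# ball: top crop (55,325), scene crop (733,91)
def ray(c,uv):
    a=px2w(c,uv,0.);return np.array(c["position"]),(a-c["position"])/np.linalg.norm(a-c["position"])
p1,d1=ray(t,(55/5-.4+205,325/5-.4+185));p2,d2=ray(s,(733/5-.4+270,91/5-.4+215))
A=np.c_[d1,-d2];k=np.linalg.lstsq(A,p2-p1,rcond=None)[0];print("ball",p1+k[0]*d1,p2+k[1]*d2)
shift([.44,.337,.22],86.4)
print(px2w(t,(158,296),.105),px2w(t,(180,215),.2))
E
```

```text
ball [0.50023099 0.33279844 0.14046082] [0.50015148 0.33195154 0.14027156]
tcp [0.5249 0.1548 0.2438] t 17.3 shift [-0.096  -0.1766  0.024 ]
rotvec 0 [-1.4000e-01 -2.0000e-02 -1.7994e+02] q7 -2.13
rotvec 180 [-0.01  0.09  0.06] q7 -2.13
[0.37545654 0.49924551 0.105     ] [0.58831585 0.41221985 0.2       ]
```

```bash
python3 -m jog '-0.025 -0.04 0 0 0 0 0; -0.05 -0.08 0 0 0 0 0; -0.075 -0.12 0.01 0 0 0 0; -0.096 -0.16 0.02 0 0 0 0; -0.096 -0.177 0.02 0 0 0 0';  python3 -m jog '0 0 0 0 0 0 0;0 0 0 0 0 0 0; 0 0 0.04 0 0 0 0;0 0 0.08 0 0 0 0;0 0 0.08 0 0 0 0'; python3 -m jog '0 0 0 0 0 0 0;0 0 0 0 0 0 0'; python3 - <<'E'
from h import *
cv2.imwrite("pics/w10.png",cam("wrist")["image"][:,:,::-1])
shift([.44,.337,.125],86.4)
shift([.549,.330,.125],86.4)
E
```

```text
t: 17.8
eef_pos: [0.4358, 0.3414, 0.2231]
tool_rot: [-0.0, 1.0, -0.027, -0.002]
contact_force: [0.4, 0.4, -1.0]
gripper_width: -0.001
t: 18.3
eef_pos: [0.4395, 0.3314, 0.1401]
tool_rot: [0.004, 0.999, -0.033, -0.003]
contact_force: [-0.9, -0.3, -1.0]
gripper_width: 0.001
t: 18.5
eef_pos: [0.4425, 0.3365, 0.1467]
tool_rot: [-0.001, 0.999, -0.033, 0.001]
contact_force: [0.0, 0.3, -0.3]
gripper_width: -0.001
tcp [0.4425 0.3367 0.1469] t 18.55 shift [-0.0026 -0.0001  0.0219]
rotvec 0 [ -0.26   0.21 179.88] q7 -2.59
rotvec 180 [-0.13 -0.16 -0.12] q7 -2.59
tcp [0.4425 0.3367 0.1469] t 18.55 shift [ 0.1066 -0.0002  0.0222]
rotvec 0 [ -0.26   0.21 179.88] q7 -2.59
rotvec 180 [-0.13 -0.16 -0.12] q7 -2.59
```

View pics/w10.png

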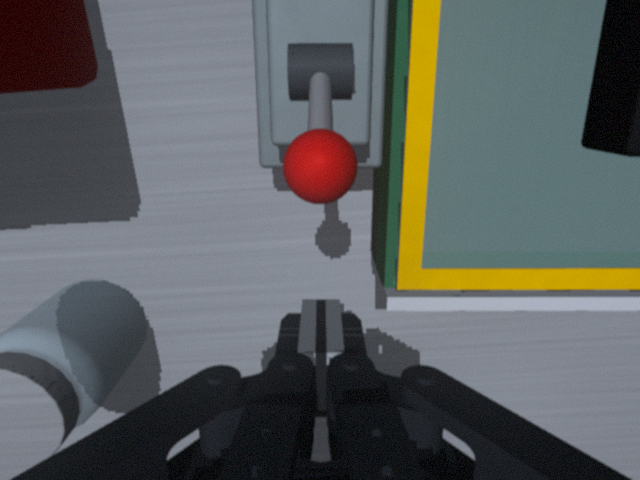

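The ball (320,165) lines up with the shut fingertips (320,300). Lowering and pushing.

```bash
python3 -m jog '0 0 0.022 0 0 0 0; 0.005 0 0.022 0 0 0 0; 0.02 0 0.022 0 0 0 0; 0.035 0 0.022 0 0 0 0; 0.05 0 0.022 0 0 0 0';  python3 -m jog '0.015 0 0 0 0 0 0;0.03 0 0 0 0 0 0; 0.04 0 0 0 0 0 0;0.048 0 0 0 0 0 0;0.055 0 0 0 0 0 0'; python3 -m jog '0.003 0 0 0 0 0 0;0.006 0 0 0 0 0 0'; python3 - <<'E'
from h import *
cv2.imwrite("pics/w11.png",cam("wrist")["image"][:,:,::-1])
E
```

```text
t: 19.05
eef_pos: [0.4931, 0.3331, 0.1238]
tool_rot: [-0.001, 0.999, -0.032, 0.001]
contact_force: [-0.9, -0.7, 1.1]
gripper_width: -0.003
t: 19.55
eef_pos: [0.5461, 0.3291, 0.1222]
tool_rot: [0.0, 0.999, -0.032, -0.0]
contact_force: [-1.2, 0.3, -1.2]
gripper_width: -0.003
t: 19.75
eef_pos: [0.5481, 0.3291, 0.122]
tool_rot: [0.001, 1.0, -0.031, -0.003]
contact_force: [-16.1, -2.5, 7.5]
gripper_width: 0.003
```

View pics/w11.png

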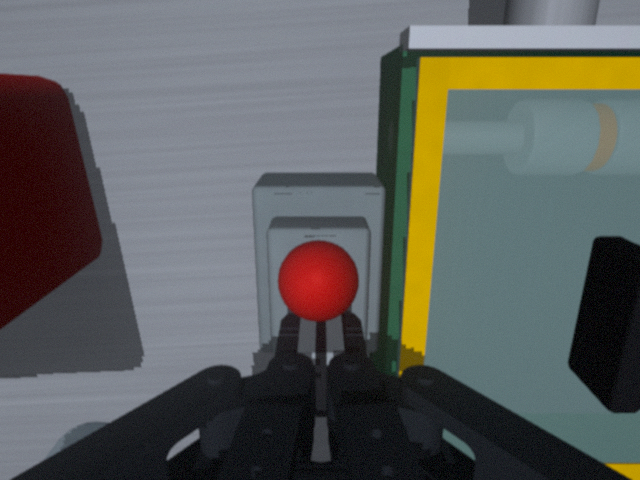

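```bash
python3 -m jog '0.003 0 0 0 0 0 0;0.003 0 0 0 0 0 0'; python3 -m jog '-0.02 0 0 0 0 0 0;-0.05 0 0 0 0 0 0;-0.09 0 0 0 0 0 0;-0.11 0 -0.04 0 0 0 0;-0.11 0 -0.08 0 0 0 0'; python3 -m jog '0 0.045 -0.02 0 0 0 0;0 0.09 -0.05 0 0 0 0;0.01 0.14 -0.05 0 0 0 0;0.02 0.19 -0.05 0 0 0 0;0.02 0.24 -0.05 0 0 0 0'; python3 -m jog '0 0.05 0 0 0 0 0;0 0.1 0 0 0 0 0;0 0.1 0 0 0 0 0;0 0.1 0 0 0 0 0;0 0.1 0 0 0 0 0'; python3 - <<'E'
from h import *
for n in("top","scene"): cv2.imwrite(f"pics/{n}12.png",cam(n)["image"][:,:,::-1])
a=cv2.imread("pics/top12.png")
cv2.imwrite("pics/c12.png",cv2.resize(a[185:305,205:365],None,fx=5,fy=5,interpolation=cv2.INTER_CUBIC))
o=status.get_obs();print(o['contact_force'],o['joint_vel'].round(3))
E
```

```text
t: 20.0
eef_pos: [0.5481, 0.3292, 0.1219]
tool_rot: [0.002, 1.0, -0.03, -0.005]
contact_force: [-18.2, -3.3, 9.7]
gripper_width: -0.002
t: 20.5
eef_pos: [0.4407, 0.3363, 0.2027]
tool_rot: [0.001, 1.0, -0.029, -0.002]
contact_force: [1.9, 0.7, 0.5]
gripper_width: -0.002
t: 21.0
eef_pos: [0.4508, 0.0985, 0.2535]
tool_rot: [-0.0, 0.999, -0.032, 0.001]
contact_force: [0.2, -0.7, 0.2]
gripper_width: -0.0
t: 21.5
eef_pos: [0.4438, 0.0018, 0.2529]
tool_rot: [-0.0, 1.0, -0.031, 0.0]
contact_force: [-0.2, 0.9, -0.4]
gripper_width: 0.001
[-0.03983243  0.36422144 -0.51451352] [-0.002  0.001  0.007  0.002  0.002 -0.001  0.001]
```

View pics/c12.png

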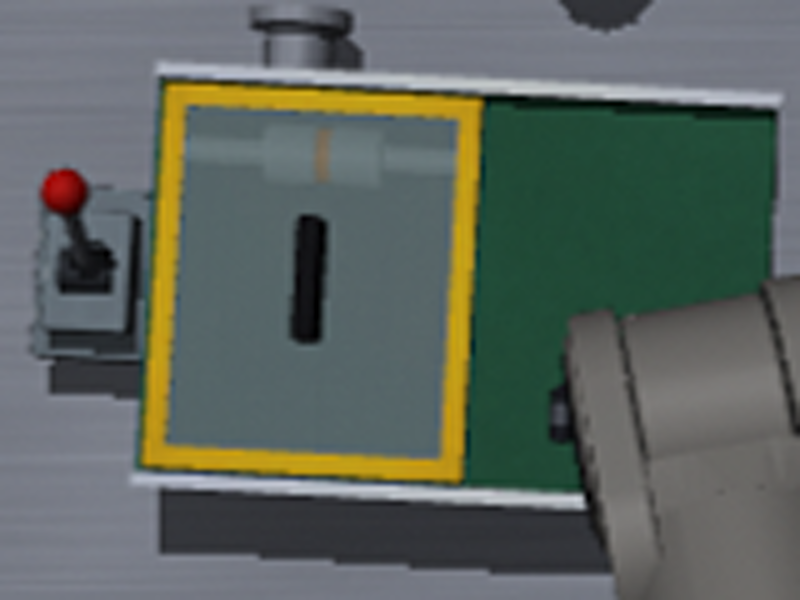

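View pics/scene12.png

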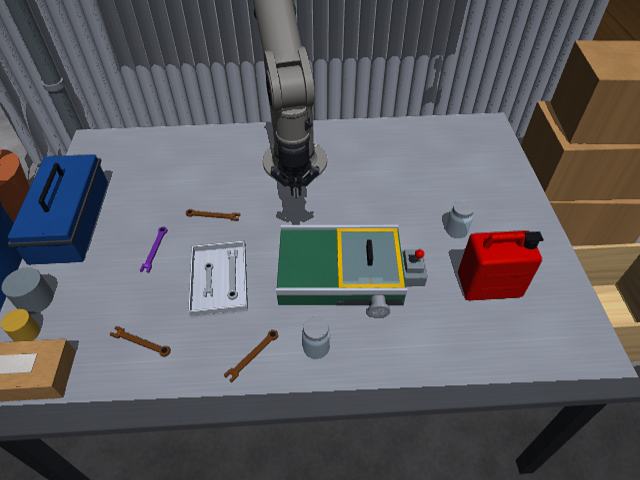

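View pics/top12.png

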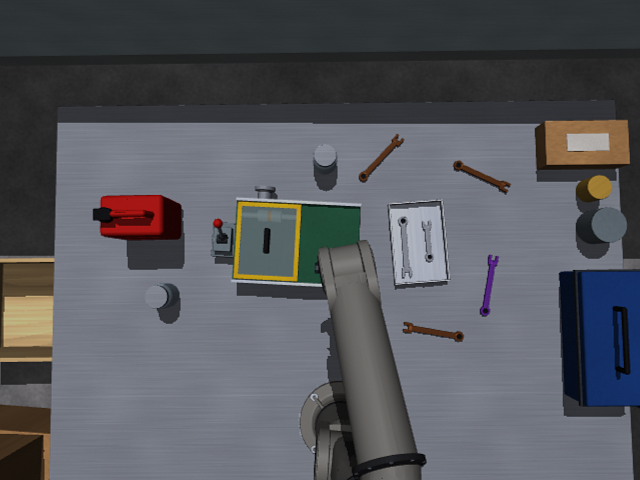

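Everything looks right, with the ball now at (218,223) in the top view. One numeric check of the lever angle, guard and tray before handing in.

```bash
python3 - <<'E'
from h import *
c=cam("top")
C=lambda u,v,z:px2w(c,(u/5-.4+205,v/5-.4+185),z)
print("ball",C(65,191,.137),"expect .573 .3286")
G=np.array([C(*p,.078) for p in [(165,83),(483,98),(462,483),(142,467)]]);print("guard",G.mean(0),"handle",C(309,279,.114))
a=cv2.imread("pics/top0.png").astype(int);b=cv2.imread("pics/top12.png").astype(int)
d=np.abs(a-b).max(2)>40
for n,(x0,x1,y0,y1) in dict(tray=(380,455,195,292),big=(395,415,210,285),can=(90,185,190,245),jarb=(140,180,280,315),jara=(310,340,140,180)).items(): print(n,d[y0:y1,x0:x1].sum())
E
```

```text
ball [0.5731619 0.3283068 0.137    ] expect .573 .3286
guard [0.52579658 0.20040793 0.078     ] handle [0.52521227 0.19852971 0.114     ]
tray 196
big 0
can 0
jarb 0
jara 0
```

```bash
python3 -c "
from station import workorder
print(workorder.hand_in())"
```

```text
the job is handed in; nothing more can be done
None
```

The job is done and handed in at about 21.7 s. I slid the guard open to its stop and lifted the spanner out. I laid it flat in the tray's empty half beside the larger one, releasing it only after it touched the tray floor. Then I slid the guard shut to its stop and pushed the lever over to its stop, at about 18 N.

**Last checks:**
- **Lever:** the ball is at (0.573, 0.328), within 1 mm of where it should be when fully over.
- **Guard:** its centre is at (0.526, 0.200), about 1 mm from where I put the housing's origin. That is within measuring error.
- **Other items:** in the top view the larger spanner, the canister and both jars show no change. The tray area differs by 196 pixels, which I took to be the new spanner and its shadow. I did not re-measure the tray's edges.
- **Robot:** it is clear of everything.

**Disagreement:** the brief says the forgotten spanner lies roughly along the housing's y. It actually lay roughly along x, so I worked from the images.

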